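# Sort the stripped injector parts into the cradle and the nut tray

## Task

Sort the stripped injector parts lying loose on the middle of the bench so that the two injectors and the nozzle body are ready for testing: lay the long injector, the shorter injector and the small nozzle body each into the bay of the blue-saddled cradle that is made for its length, down in both saddles and between the end lips (either end may face you). Stand the loose brass union nut and the loose steel union nut upright in the grey two-bay tray, like with like, each in the bay that already holds a small nut of its metal. Leave those two nuts where they are.

Things in the scene. Friction and masses are not known exactly. Their poses are not given: they have to be found in the camera images.
- injector_long: Long steel injector with a black end cap, 172 mm long, the longest of the three round steel parts. Lies on its side. Origin: mid-length, at its underside; y along it (black end toward -y), z up. Round body up to 25 wide and 28 high; grasp across it (along its x) at the origin: fingers stop at about 19. Its weight lies about 6 mm toward +y.
- injector_medium: Shorter steel injector with a black end cap, 137 mm long. Lies on its side. Origin: mid-length, at its underside; y along it (black end toward -y), z up. Round body up to 25 wide and 28 high; grasp across it (along its x) at the origin: fingers stop at about 19. Its weight lies about 6 mm toward +y.
- nozzle_body: Small plain steel nozzle body with a thin pin at one end and no black cap, 80 mm long. Lies on its side. Origin: mid-length, at its underside; y along it, z up. Round body up to 25 wide and 25 high; grasp across it (along its x) at the origin: fingers stop at about 19.
- brass_nut: Loose brass-coloured union nut, hexagon 24 mm across flats (27 across corners) and 12 high with a round neck on top to 18. Stands on the bench on its hexagon. Origin: centre of its underside, z up. A pair of flats faces its own +x and -x: grasp across those (close along its x), low down on the hexagon.
- steel_nut: Loose silver steel union nut, hexagon 22 mm across flats (25 across corners) and 12 high with a round neck on top to 18. Origin and axes as brass_nut: grasp across the flats that face its x.
- cradle: Fixed; origin: underside centre of its dark 200x194 mm plate (8 thick), z up. Three bays along its x; centres (x,y): long (0,65), medium (-17.5,0), short (-46,-65); 192, 157, 100 between end lips (36 high). In each, two blue saddles 50, 38, 24 either side of centre, 11 thick, fingers fit between; notch 32 wide at the floor, 38 at the top; parts rest with underside 26 up, saddle tops 43 up.
- nut_tray: Fixed grey steel tray 212 (x) x 120 (y) x 23 mm high, walls and floor 3. Origin: centre of its underside, z up. A wall across its middle (x = 0) makes two bays, each about 101 x 114 inside, centred at x = -53 and x = +53, y = 0. Each bay holds one small nut about 35 off the middle line, on the -y side; its other side is empty.
- tray_brass_nut: Small brass nut, 18 mm across flats, 18 high, already in one bay of the tray: marks the bay for brass. Origin: centre of its underside, which rests on the tray's floor. Loose; leave it where it is.
- tray_steel_nut: Small silver steel nut, 20 mm across flats, 18 high, already in the other bay of the tray: marks the bay for steel. Origin: centre of its underside. Loose; leave it where it is.

How it is judged:
By the outcome, as a careful person would: the job done as asked, in the order asked, and still so for the second after the job is handed in, with the robot touching nothing.
It also fails if it takes over 106 s, if anything falls off the work surface, if the arm or the gripper's body presses on something with over 40 N, if the wrist force passes 120 N, or if a joint passes its speed limit or range.

## Robot

A 7-joint arm with a two-finger parallel gripper is mounted at the origin on a cart in front of the work surface, level with it; the furniture and walls round the work are solid. World frame = base frame: x ahead of the robot, y to its left, z up, the work surface at z = 0. Lengths are in m, angles in rad, forces in N, time in s.
With the tool pointing down it reaches from about 0.425 to 0.875 m from the base axis. Payload 4.7 kg.
Tool frame: the origin (TCP) lies at the very end of the fingers, on their centre line; the grasp point (between the pads) lies 19 mm behind it (ctrl.grasp_offset is the distance from the TCP to the grasp point, in m); z points along the fingers, y is the direction in which the jaws open and shut (so a half turn about z gives the same grasp; the last joint's range is limited). The gripper opens to 87 mm and grips with 3 to 60 N. Pads are 19 mm wide; open, the fingers measure 117 mm over their backs; the gripper's body (75 mm by 190 mm) begins 51 mm behind the grasp point.
Start: joints at [-1.137, 0.321, -0.07, 1.45, 0.023, 1.371, -0.057], TCP at [0.265, 0.594, 0.223] pointing down, gripper open.
Joint ranges: [-2.86, 2.86], [-0.3, 2.09], [-1.38, 1.24], [0.06, 2.45], [-1.56, 4.7], [0.09, 2.05], [-2.69, 2.69]. Speed limits (rad/s): [2.57, 2.57, 3.14, 3.14, 3.14, 3.14, 3.14].

## Interface

Orientations are given as a rotation vector (axis times angle).
In Python, from bench import ctrl gives the robot as it stands.
- The arm moves only by the shell command python3 -m creep 'ROWS' [FORCE]. ROWS is JSON, a list that holds one entry, the list of rows, each a list of 7 numbers: the opening, from 0 (shut) to 1 (fully open), then the shift along the tool's x, y, z in mm, then the turn, a rotation vector about the tool's x, y, z in rad. In form: [[[grip, dx, dy, dz, rx, ry, rz], ...]]. A call has 1 to 5 rows; each row is the pose to reach, as a shift and turn from the pose commanded when the call began, along the tool's axes at that moment; what a row does not reach only later rows make up. A row lasts 1/10 s, in which the tool goes at most 50 mm and 8.59 degrees, less where a joint would pass 70% of its speed; a pose out of reach is approached as far as the arm can. A call with a gripper value outside its range is refused whole. The fingers move at their own pace and stop on an object; FORCE is the grip in N (left out, the last holds). Time passes only in rows, so rows that repeat a pose let the fingers close. It gives the time, the measured TCP pose, the force and the opening at its end, in the units of the state.
- ctrl.get_state(): the state, without advancing time (a new reading comes with each control period).
- ctrl.get_image(name): name is "side" or "top"; returns the picture (384x512x3 uint8, red, green, blue); there is no depth.
- ctrl.camera_params(name): a dict with "K" (3x3 intrinsics, pixels), "k1" (the pictures are not rectified: a ray, as slopes to the right and down, at radius r is drawn at 1 + k1 r^2 times it, then the intrinsics apply), "pose" (4x4, takes a point from camera to world coordinates). Camera axes: x right, y down, z forward; pixel columns grow to the right and rows downward; lengths in m; the calibration is good to about 2 mm. A picture is of the moment at which its call begins. camera_params takes no time and is no camera call.
- ctrl.close_job(): hands the job in, once; it reports no verdict.
The state is a dict: "time": time; "joint_positions": joint angles; "qd": joint speeds; "joint_torque": joint torques, N m; "position": TCP position; "tool_rot": TCP orientation; "ft_force": force on the tool from outside, world axes, zero at the start; "torque": the same for the moment, N m; "grip_width": opening from 0.0 (shut) to 1.0 (fully open).
Only numpy, scipy, OpenCV 4.12 (cv2) and the standard library are available. Lean on these libraries where they do the work, as an engineer would, in place of code of your own. Each camera call takes 0.05 s, during which the arm holds its last target. There are 200 camera calls.

## Working session

There is one attempt and no reset: what is moved stays moved. The work goes in short steps, Python scripts to look and compute and a shell command to move; the robot and the scene stay as the last step left them, time stands still between calls to the robot, and variables do not carry over. Pictures are saved under pics/ and viewed, about 12 in all and at most 16, crops included, and the job is handed in when it is done.

```bash
ls; mkdir -p pics; python3 - <<'E'
from bench import ctrl
import cv2,numpy as np
for n in("top","side"):
    im=ctrl.get_image(n); cv2.imwrite(f"pics/{n}0.png",im[...,::-1]); p=ctrl.camera_params(n); print(n,p)
s=ctrl.get_state(); print(s)
E
```

```text
pics
top {'K': array([[431.28049268,   0.        , 253.5977638 ],
       [  0.        , 431.28049268, 191.60455592],
       [  0.        ,   0.        ,   1.        ]]), 'k1': -0.019575850311654517, 'pose': array([[-6.28378389e-03, -9.95248668e-01,  9.71627671e-02,
         4.50975641e-01],
       [-9.99980250e-01,  6.26581756e-03, -4.90035499e-04,
        -1.90697884e-02],
       [-1.21096995e-04, -9.71639274e-02, -9.95268384e-01,
         1.01401492e+00],
       [ 0.00000000e+00,  0.00000000e+00,  0.00000000e+00,
         1.00000000e+00]])}
side {'K': array([[439.72642534,   0.        , 257.61614688],
       [  0.        , 439.72642534, 195.3150181 ],
       [  0.        ,   0.        ,   1.        ]]), 'k1': -0.1280337547776605, 'pose': array([[-0.96389027, -0.23293837,  0.12905526,  0.43254354],
       [-0.26629777,  0.8412758 , -0.47046841,  0.46555818],
       [ 0.00101908, -0.48784706, -0.87292853,  0.91628376],
       [ 0.        ,  0.        ,  0.        ,  1.        ]])}
{'time': 0.1, 'joint_positions': array([-1.13690957,  0.3217626 , -0.07006488,  1.45154476,  0.0226255 ,
        1.3708098 , -0.05687866]), 'qd': array([-0.00030514, -0.00046376,  0.00140793, -0.00439777,  0.00049845,
        0.00050223,  0.00061202]), 'joint_torque': array([-5.25681917e-04, -4.92573667e+01, -4.06126454e-01, -3.13400352e+01,
       -6.42372994e-02,  3.94366554e-02,  6.22797097e-05]), 'position': array([0.26477989, 0.59308304, 0.22156597]), 'tool_rot': array([-6.54464160e-01, -3.07242070e+00,  2.70425448e-03]), 'ft_force': array([ 0.41721423, -0.18698803, -0.59770105]), 'torque': array([-0.01927316,  0.02838359, -0.05134491]), 'grip_width': 1.0003410321453177}
```

View pics/top0.png

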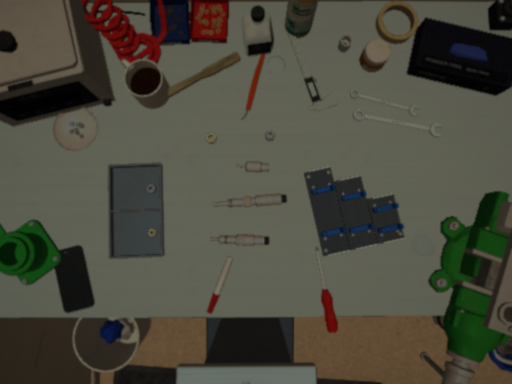

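View pics/side0.png

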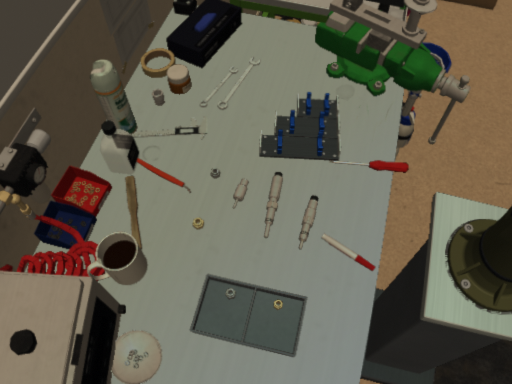

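Top view: the loose nuts are at (212,138) brass and (269,135) steel. The nozzle is at (256,167), the long injector at (253,201) and the medium at (243,240). The cradle is around (352,210) and the tray around (136,210), with steel at the top and brass at the bottom. I'll crop closer.

```bash
cat > h.py <<'E'
import numpy as np, cv2
from bench import ctrl
P={n:ctrl.camera_params(n) for n in("top","side")}
def ray(n,uv):
    p=P[n];K=p["K"];d=np.array([p["k1"],0,0,0,0.])
    x,y=cv2.undistortPoints(np.array([[uv]],float),K,d)[0,0]
    return p["pose"][:3,3],p["pose"][:3,:3]@np.array([x,y,1.])
def plane(n,uv,z):
    o,d=ray(n,uv); return (o+d*(z-o[2])/d[2])
def tri(a,b):
    o1,d1=ray("top",a);o2,d2=ray("side",b)
    t=np.linalg.lstsq(np.c_[d1,-d2],o2-o1,rcond=None)[0]
    p,q=o1+t[0]*d1,o2+t[1]*d2
    return (p+q)/2,np.linalg.norm(p-q)
def pix(n,X):
    p=P[n];T=np.linalg.inv(p["pose"]);r=cv2.Rodrigues(T[:3,:3])[0]
    return cv2.projectPoints(np.array([X],float),r,T[:3,3],p["K"],np.array([p["k1"],0,0,0,0.]))[0][0,0]
def crop(im,x0,y0,x1,y1,f,fn):
    cv2.imwrite(fn,cv2.convertScaleAbs(cv2.resize(im[y0:y1,x0:x1,::-1],None,fx=f,fy=f,interpolation=cv2.INTER_CUBIC),alpha=1.4))
E
python3 - <<'E'
from h import *
t=cv2.imread("pics/top0.png")[...,::-1];s=cv2.imread("pics/side0.png")[...,::-1]
crop(t,200,120,410,260,3.8,"pics/tc.png")
crop(s,185,85,345,255,3.5,"pics/sc.png")
# blobs: differ from bench colour
for n,im,box in(("top",t,(200,120,300,255)),("side",s,(185,160,325,255))):
    x0,y0,x1,y1=box;c=cv2.cvtColor(np.ascontiguousarray(im),cv2.COLOR_RGB2LAB).astype(float)[y0:y1,x0:x1]
    bg=cv2.medianBlur(np.uint8(c),61).astype(float); m=np.uint8(np.linalg.norm((c-bg),axis=2)>11)
    k,l,st,ce=cv2.connectedComponentsWithStats(m)
    for i in range(1,k):
        if st[i,4]<25: continue
        pts=np.argwhere(l==i)[:,::-1]+[x0,y0]
        cc,e=pts.mean(0),np.linalg.eigh(np.cov(pts.T))[1][:,1]
        q=(pts-cc)@e
        print(n,st[i,4],cc.round(1),e.round(3),"ends",(cc+e*q.min()).round(1),(cc+e*q.max()).round(1))
E
```

```text
top 76 [269.4 135.9] [-0.295  0.955] ends [271.2 130.1] [267.8 141. ]
top 55 [211.9 138.7] [0.178 0.984] ends [210.9 133.2] [212.8 143.2]
top 172 [255.4 166.7] [-0.999 -0.05 ] ends [268.2 167.3] [240.  165.9]
top 440 [255.  200.6] [-0.997  0.083] ends [286.9 197.9] [213.8 204. ]
top 374 [242.6 239.1] [-1.    -0.026] ends [269.1 239.8] [210.  238.3]
side 97 [215.1 173.1] [-0.818 -0.575] ends [219.7 176.4] [210.4 169.8]
side 498 [272.5 201.6] [-0.198  0.98 ] ends [278.7 170.7] [265.1 238. ]
side 195 [240.  192.5] [-0.395  0.919] ends [245.8 178.8] [233.2 208.1]
side 31 [187.7 188.6] [0.585 0.811] ends [184.1 183.6] [190.4 192.4]
side 429 [307.5 220.5] [-0.275  0.961] ends [314.9 194.5] [299.3 249.1]
side 122 [198.  223.6] [-0.989  0.145] ends [204.1 222.7] [191.8 224.5]
```

View pics/tc.png

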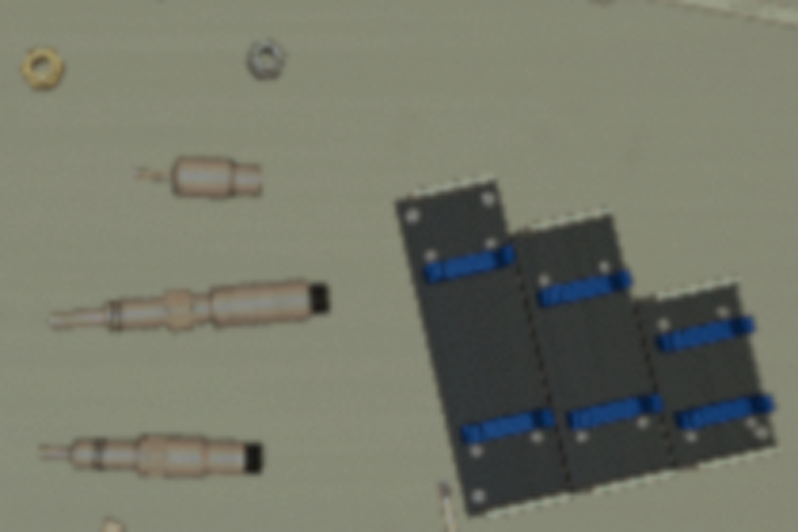

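View pics/sc.png

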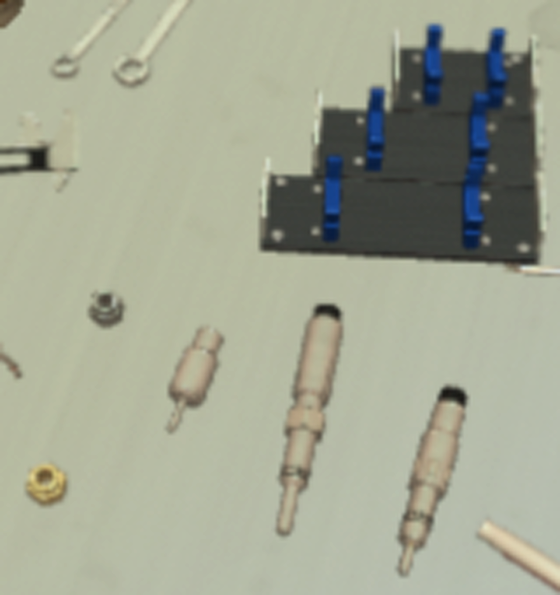

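Top crop: three parts with black ends to the right (−y), pins to the left. The cradle's aligned edge faces the robot, so cradle +x points away and the long bay is on the left. The side view agrees. Next I compute the poses.

```bash
python3 - <<'E'
from h import *
t=cv2.imread("pics/top0.png")[...,::-1];s=cv2.imread("pics/side0.png")[...,::-1]
ends={"long":([286.9,197.9],[213.8,204.],[278.7,170.7],[265.1,238.]),"med":([269.1,239.8],[210,238.3],[314.9,194.5],[299.3,249.1]),"noz":([268.2,167.3],[240,165.9],[245.8,178.8],[233.2,208.1])}
for k,(a,b,c,d) in ends.items():
    A,B=plane("top",a,.013),plane("top",b,.013);v=B-A
    C,D=plane("side",c,.013),plane("side",d,.013)
    print(k,"top mid",((A+B)/2).round(4),"len",np.linalg.norm(v).round(4),"yaw y-axis vs world y",np.degrees(np.arctan2(-v[0],v[1])).round(1),"side mid",((C+D)/2).round(4),np.linalg.norm(D-C).round(4),"tri",tri(a,c)[0].round(3),tri(b,d)[0].round(3))
# nuts
for k,a,b in(("brass",[211.9,138.2],[198,223.6]),("steel",[269.4,135.8],[215.1,173.1])):
    print(k,plane("top",a,.009).round(4),plane("side",b,.009).round(4),tri(a,b))
# cradle saddles
def blobs(im,lo,hi,mn,box):
    h=cv2.cvtColor(np.ascontiguousarray(im),cv2.COLOR_RGB2HSV);m=cv2.inRange(h,lo,hi);M=np.zeros_like(m);x0,y0,x1,y1=box;M[y0:y1,x0:x1]=m[y0:y1,x0:x1]
    k,l,st,ce=cv2.connectedComponentsWithStats(M);return [(st[i,4],ce[i]) for i in range(1,k) if st[i,4]>mn]
mod=np.array([[50,65],[-50,65],[20.5,0],[-55.5,0],[-22,-65],[-70,-65]])/1000
def fit(m,w):
    mc,wc=m.mean(0),w.mean(0);H=(m-mc).T@(w-wc);th=np.arctan2(H[0,1]-H[1,0],H[0,0]+H[1,1]);R=np.array([[np.cos(th),-np.sin(th)],[np.sin(th),np.cos(th)]])
    return wc-R@mc,th,w-(m@R.T+wc-R@mc)
B=blobs(t,(105,120,30),(130,255,255),20,(300,165,410,255));print([(a,b.round(1)) for a,b in B])
pts=np.array([b for a,b in B])
left=sorted(pts.tolist(),key=lambda p:p[0]*np.cos(.24)-p[1]*-np.sin(.24)*-1)
W=np.array([plane("top",p,.036)[:2] for p in pts])
# assign by nearest with rough guess
if len(W)==6:
    guess=fit(mod[[0,1]],W[[0,int(np.argmin(abs(pts[:,0]-331)))]]);o,th,_=guess
    R=np.array([[np.cos(th),-np.sin(th)],[np.sin(th),np.cos(th)]]);pr=mod@R.T+o
    idx=[int(np.argmin(np.linalg.norm(W-q,axis=1))) for q in pr];o,th,res=fit(mod,W[idx]);print("cradle",idx,o.round(4),np.degrees(th),(res*1000).round(1))
# plate / tray dark corners by minAreaRect
h=cv2.cvtColor(np.ascontiguousarray(t),cv2.COLOR_RGB2GRAY)
m=np.zeros_like(h);m[155:265,95:175]=(h[155:265,95:175]<h[150,180]*.8)*255
c=max(cv2.findContours(m,0,2)[0],key=cv2.contourArea);r=cv2.minAreaRect(c);bp=cv2.boxPoints(r);print(r)
Q=np.array([plane("top",p,.023)[:2] for p in bp]);print("tray corners",Q.round(4),"c",Q.mean(0).round(4),np.linalg.norm(Q-np.roll(Q,1,0),axis=1).round(4))
for k,p in(("ts",[151.3,188.3]),("tb",[152.3,232])):print(k,plane("top",p,.015).round(4))
E
```

```text
long top mid [ 0.5269 -0.0119  0.013 ] len 0.1707 yaw y-axis vs world y 4.4 side mid [ 0.5279 -0.0107  0.013 ] 0.1812 tri [ 0.533 -0.096  0.02 ] [0.522 0.074 0.001]
med top mid [0.4389 0.0136 0.013 ] len 0.1365 yaw y-axis vs world y -1.8 side mid [0.4387 0.0129 0.013 ] 0.1449 tri [ 0.437 -0.054  0.022] [0.441 0.082 0.006]
noz top mid [ 0.6076 -0.0211  0.013 ] len 0.0662 yaw y-axis vs world y -3.2 side mid [ 0.6086 -0.0155  0.013 ] 0.0843 tri [ 0.605 -0.054  0.019] [ 0.616  0.013 -0.015]
brass [0.6769 0.0785 0.009 ] [0.6784 0.0844 0.009 ] (array([ 0.68044229,  0.07970289, -0.00224046]), np.float64(0.0018978376405101457))
steel [ 0.6819 -0.0579  0.009 ] [ 0.683  -0.0555  0.009 ] (array([ 0.68351922, -0.0580037 ,  0.00466599]), np.float64(0.0012999991428413054))
[(np.int32(132), array([323.3, 189.2])), (np.int32(124), array([352.8, 195.8])), (np.int32(123), array([384.7, 207.6])), (np.int32(135), array([361.4, 227.8])), (np.int32(132), array([389.9, 227.9])), (np.int32(133), array([333.2, 231.5]))]
cradle [0, 5, 1, 3, 2, 4] [ 0.5163 -0.2507] 12.097387313511826 [[-0.7 -1.9]
 [ 0.8 -1.1]
 [-0.9  0.9]
 [ 0.6 -0.6]
 [-0.4  1.3]
 [ 0.5  1.3]]
((135.86172485351562, 210.37332153320312), (94.82244110107422, 55.130035400390625), 89.13194274902344)
tray corners [[0.6159 0.3201]
 [0.617  0.1915]
 [0.3985 0.1852]
 [0.3972 0.3111]] c [0.5071 0.252 ] [0.2189 0.1287 0.2185 0.126 ]
ts [0.5577 0.2189 0.015 ]
tb [0.4563 0.2149 0.015 ]
```

```bash
python3 - <<'E'
from h import *
t=cv2.imread("pics/top0.png")[...,::-1];s=cv2.imread("pics/side0.png")[...,::-1]
def blobs(im,box):
    h=cv2.cvtColor(np.ascontiguousarray(im),cv2.COLOR_RGB2HSV);m=cv2.inRange(h,(105,120,30),(130,255,255));M=np.zeros_like(m);x0,y0,x1,y1=box;M[y0:y1,x0:x1]=m[y0:y1,x0:x1]
    k,l,st,ce=cv2.connectedComponentsWithStats(M);return [(st[i,:4].tolist(),ce[i].round(1)) for i in range(1,k) if st[i,4]>20]
for b in blobs(s,(255,85,350,165)):print(b)
# dark plate contours -> corners
for n,im,box,thr in(("top",t,(300,160,412,262),75),("side",s,(255,85,350,165),75)):
    g=cv2.cvtColor(np.ascontiguousarray(im),cv2.COLOR_RGB2GRAY);x0,y0,x1,y1=box
    m=np.zeros_like(g);m[y0:y1,x0:x1]=np.uint8(g[y0:y1,x0:x1]<thr)*255
    m=cv2.morphologyEx(m,cv2.MORPH_CLOSE,np.ones((5,5)))
    c=max(cv2.findContours(m,0,2)[0],key=cv2.contourArea);a=cv2.approxPolyDP(c,3,True)[:,0]
    for p in a:print(n,p,plane(n,p,.008)[:2].round(4))
T=lambda im,x,y,r:cv2.resize(im[y-r:y+r,x-r:x+r,::-1],(360,360),interpolation=cv2.INTER_CUBIC)
row=lambda L:np.hstack(L)
cv2.imwrite("pics/nuts.png",cv2.convertScaleAbs(np.hstack([T(t,212,138,10),T(t,269,135,10)]),alpha=1.4))
E
```

```text
([306, 92, 6, 23], array([308.2, 104.1]))
([317, 93, 13, 63], array([322. , 124.9]))
([290, 111, 5, 23], array([291.9, 122.3]))
([277, 129, 6, 25], array([279.5, 140.9]))
top [304 173] [ 0.5924 -0.1385]
top [320 242] [ 0.4308 -0.1728]
top [316 249] [ 0.4148 -0.1632]
top [321 249] [ 0.4147 -0.1748]
top [323 255] [ 0.4009 -0.1791]
top [403 237] [ 0.4409 -0.3664]
top [403 224] [ 0.4711 -0.3675]
top [393 195] [ 0.5391 -0.3466]
top [367 198] [ 0.5325 -0.2852]
top [360 176] [ 0.5845 -0.2704]
top [334 180] [ 0.5754 -0.2088]
top [330 168] [ 0.604  -0.2001]
side [336 100] [ 0.4402 -0.3678]
side [329 100] [ 0.4587 -0.3624]
side [328  93] [ 0.466  -0.3868]
side [323 100] [ 0.4745 -0.3578]
side [314 100] [ 0.4982 -0.351 ]
side [308  92] [ 0.5199 -0.375 ]
side [289 117] [ 0.55   -0.2746]
side [277 116] [ 0.5814 -0.2693]
side [273 135] [ 0.576  -0.2057]
side [262 135] [ 0.6032 -0.1981]
side [260 156] [ 0.591  -0.1338]
side [337 160] [ 0.4031 -0.1739]
```

View pics/nuts.png

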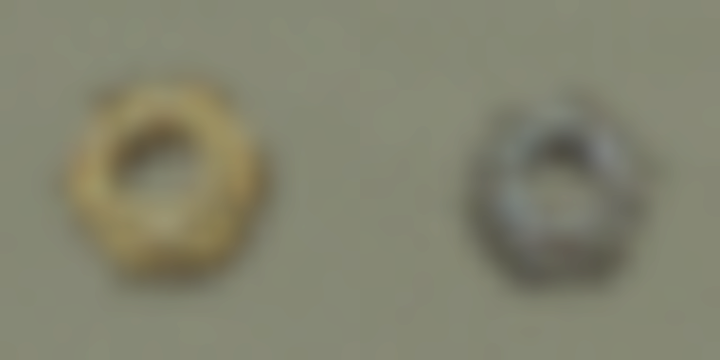

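Brass nut: corners left and right, so its flats face world ±x. Steel nut: about the same, turned maybe +5°. I have all the poses now, so on to the long injector.

```bash
cat > plan.py <<'E'
import sys,numpy as np
from scipy.spatial.transform import Rotation as R
from bench import ctrl
def plan(*goals):
    """goals: (x,y,z,yaw_deg of tool y,calls); prints tool-frame steps"""
    s=ctrl.get_state();p=np.array(s["position"]);r=R.from_rotvec(s["tool_rot"])
    print("t",round(s["time"],2),"p",p.round(4),"yaw",np.degrees(np.arctan2(*r.as_matrix()[[1,0],1])).round(1),"q",np.round(s["joint_positions"],2),"F",np.round(s["ft_force"],1),"g",round(s["grip_width"],3))
    for x,y,z,a,n in goals:
        a=np.radians(a);ty=np.array([np.cos(a),np.sin(a),0]);tz=np.array([0,0,-1.]);g=R.from_matrix(np.c_[np.cross(ty,tz),ty,tz]);P=np.array([x,y,z])
        dr=(r.inv()*g).as_rotvec();dp=P-p
        for k in range(n):
            d=r.inv().apply(dp/n)*1000;print("  ",d.round(1).tolist(),(dr/n).round(3).tolist());r=r*R.from_rotvec(dr/n)
        p=P;r=g
if __name__=="__main__":plan(*[tuple([*map(float,a.split(",")[:4]),int(a.split(",")[4])]) for a in sys.argv[1:]])
E
python3 plan.py .5272,-.0115,.2,4.4,3 .5272,-.0115,.05,4.4,1 .5272,-.0115,.004,4.4,1
```

```text
t 0.1 p [0.2648 0.5931 0.2216] yaw 66.0 q [-1.14  0.32 -0.07  1.45  0.02  1.37 -0.06] F [ 0.4 -0.2 -0.6] g 1.0
   [-162.0, -148.4, 7.5] [-0.0, 0.0, 0.358]
   [-203.7, -82.2, 7.3] [-0.0, 0.0, 0.358]
   [-219.6, -5.6, 7.2] [-0.0, 0.0, 0.358]
   [0.0, 0.0, 150.0] [0.0, 0.0, 0.0]
   [0.0, 0.0, 46.0] [0.0, 0.0, 0.0]
```

```bash
python3 -m creep '[[[0.6,-162,-148.4,7.5,0,0,0.358],[0.6,-162,-148.4,7.5,0,0,0.358],[0.6,-162,-148.4,7.5,0,0,0.358],[0.6,-162,-148.4,7.5,0,0,0.358],[0.6,-162,-148.4,7.5,0,0,0.358]]]'
python3 -m creep '[[[0.6,-203.7,-82.2,7.3,0,0,0.358],[0.6,-203.7,-82.2,7.3,0,0,0.358],[0.6,-203.7,-82.2,7.3,0,0,0.358],[0.6,-203.7,-82.2,7.3,0,0,0.358],[0.6,-203.7,-82.2,7.3,0,0,0.358]]]'
python3 -m creep '[[[0.6,-219.6,-5.6,7.2,0,0,0.358],[0.6,-219.6,-5.6,7.2,0,0,0.358],[0.6,-219.6,-5.6,7.2,0,0,0.358],[0.6,-219.6,-5.6,7.2,0,0,0.358],[0.6,-219.6,-5.6,7.2,0,0,0.358]]]'
python3 plan.py .5272,-.0115,.07,4.4,1 .5272,-.0115,.004,4.4,1
```

```text
time: 0.6
position: [0.3552, 0.3865, 0.2147]
tool_rot: [1.2, 2.902, -0.003]
ft_force: [0.5, -0.3, 0.5]
grip_width: 0.648
time: 1.1
position: [0.4415, 0.1848, 0.2075]
tool_rot: [1.699, 2.642, -0.002]
ft_force: [0.2, 0.5, -0.1]
grip_width: 0.603
time: 1.6
position: [0.528, -0.0171, 0.2004]
tool_rot: [2.141, 2.296, -0.002]
ft_force: [-0.7, 1.2, 0.2]
grip_width: 0.598
t 1.6 p [ 0.528  -0.0171  0.2004] yaw 4.0 q [-0.52  0.07  0.53  1.8  -0.03  1.28  0.09] F [-0.7  1.2  0.2] g 0.598
   [6.0, -0.5, 130.4] [0.0, 0.003, -0.007]
   [0.0, 0.0, 66.0] [0.0, 0.0, 0.0]
```

```bash
python3 -m creep '[[[0.6,0,0,50,0,0,0],[0.6,0,0,100,0,0,0],[0.6,0,0,130,0,0,0],[0.6,0,0,130,0,0,0]]]' >/dev/null
python3 plan.py .5272,-.0115,.05,4.4,1 .5272,-.0115,.004,4.4,1
python3 - <<'E'
from h import *
crop(ctrl.get_image("side"),200,110,330,250,4,"pics/s1.png")
E
```

```text
t 2.0 p [ 0.5229 -0.0113  0.066 ] yaw 4.4 q [-0.49  0.21  0.51  1.95 -0.12  1.02  0.15] F [ 0.5 -0.6 -0.3] g 0.601
   [-0.5, 4.4, 15.9] [-0.01, 0.001, -0.0]
   [0.0, 0.0, 46.0] [0.0, 0.0, 0.0]
```

View pics/s1.png

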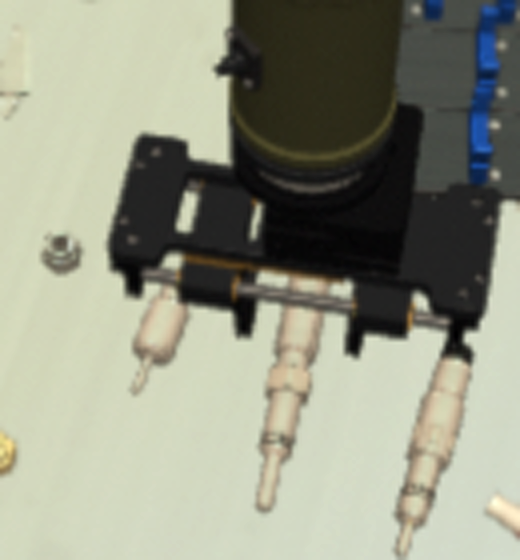

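The open fingers straddle the long injector; finger tips at crop (245,325) and (352,345), injector axis ~300. Down to grip.

```bash
python3 -m creep '[[[0.6,0,0,30,0,0,0],[0.6,0,0,50,0,0,0],[0.6,0,0,60,0,0,0],[0.6,0,0,60,0,0,0]]]'
python3 plan.py .5272,-.0115,.003,4.4,1
```

```text
time: 2.45
position: [0.5277, -0.0108, 0.0111]
tool_rot: [2.134, 2.305, 0.0]
ft_force: [0.3, -0.1, -0.8]
grip_width: 0.601
t 2.45 p [ 0.5277 -0.0108  0.0111] yaw 4.4 q [-0.47  0.3   0.5   1.99 -0.18  0.9   0.2 ] F [ 0.3 -0.1 -0.8] g 0.601
   [-0.6, -0.6, 8.1] [0.0, -0.0, 0.0]
```

```bash
python3 -m creep '[[[0.6,-0.6,0,7,0,0,0],[0.6,-0.6,0,7,0,0,0],[0,-0.6,0,7,0,0,0],[0,-0.6,0,7,0,0,0],[0,-0.6,0,7,0,0,0]]]' 30
python3 -m creep '[[[0,0,0,0,0,0,0],[0,0,0,0,0,0,0],[0,0,0,-30,0,0,0],[0,0,0,-65,0,0,0],[0,0,0,-100,0,0,0]]]'
python3 -m creep '[[[0,0,0,0,0,0,0],[0,0,0,0,0,0,0]]]'
python3 plan.py .5024,-.1879,.10,-77.9,2 .5024,-.1879,.1,-77.9,1
```

```text
time: 2.95
position: [0.5277, -0.0115, 0.004]
tool_rot: [2.134, 2.305, 0.001]
ft_force: [-0.3, -0.2, -0.6]
grip_width: 0.41
time: 3.45
position: [0.5264, -0.0117, 0.1039]
tool_rot: [-2.134, -2.304, 0.003]
ft_force: [0.6, -0.0, -2.4]
grip_width: 0.216
time: 3.65
position: [0.5273, -0.0114, 0.1036]
tool_rot: [2.134, 2.305, 0.001]
ft_force: [-0.6, 0.0, -2.5]
grip_width: 0.218
t 3.65 p [ 0.5273 -0.0114  0.1036] yaw 4.4 q [-0.51  0.16  0.53  1.92 -0.09  1.08  0.13] F [-0.6  0.  -2.5] g 0.218
   [-87.0, -19.2, 1.7] [0.0, -0.0, 0.718]
   [-78.2, 42.8, 1.8] [0.0, -0.0, 0.718]
   [0.0, 0.0, 0.0] [0.0, 0.0, 0.0]
```

```bash
python3 -m creep '[[[0,-17,-4,0,0,0,0.144],[0,-35,-8,0,0,0,0.287],[0,-52,-12,1,0,0,0.431],[0,-70,-15,1.5,0,0,0.575],[0,-87,-19.2,1.7,0,0,0.718]]]' >/dev/null
python3 -m creep '[[[0,-16,9,0,0,0,0.144],[0,-31,17,0,0,0,0.287],[0,-47,26,1,0,0,0.431],[0,-63,34,1.5,0,0,0.575],[0,-78.2,42.8,1.8,0,0,0.718]]]' >/dev/null
python3 -m creep '[[[0,0,0,0,0,0,0],[0,0,0,0,0,0,0],[0,0,0,0,0,0,0],[0,0,0,0,0,0,0]]]'
python3 plan.py .5024,-.1879,.06,-77.9,1
python3 - <<'E'
from h import *
crop(ctrl.get_image("side"),230,70,370,240,3.5,"pics/s2.png")
t=ctrl.get_image("top")
crop(t,280,150,420,270,4,"pics/t2.png")
a=cv2.imread("pics/s2.png");b=cv2.imread("pics/t2.png");H=480
cv2.imwrite("pics/c2.png",cv2.resize(np.hstack([cv2.copyMakeBorder(a,0,0,0,0,0),cv2.copyMakeBorder(b,0,a.shape[0]-b.shape[0],0,0,0)]),None,fx=.75,fy=.75))
E
```

```text
time: 5.05
position: [0.5025, -0.1868, 0.0996]
tool_rot: [-3.123, -0.336, 0.001]
ft_force: [0.5, -0.1, -2.5]
grip_width: 0.216
t 5.05 p [ 0.5025 -0.1868  0.0996] yaw -77.7 q [-0.41  0.22  0.8   1.91 -0.18  1.09 -0.89] F [ 0.5 -0.1 -2.5] g 0.216
   [-0.3, 1.1, 39.6] [-0.001, 0.001, 0.003]
```

View pics/c2.png

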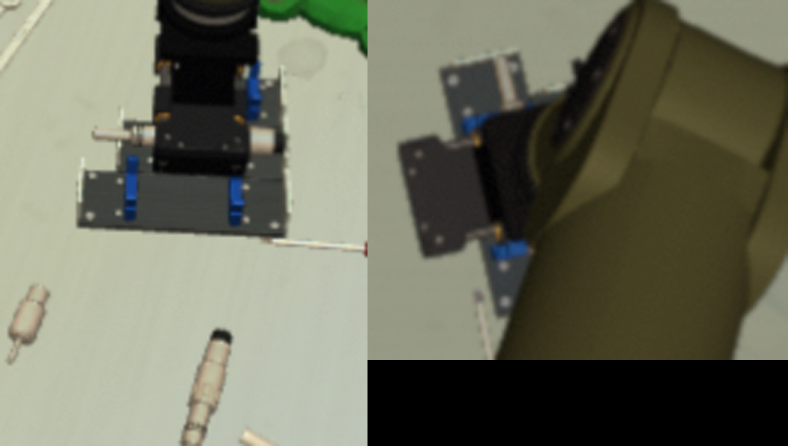

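Held injector is over the long bay in both views after accounting for parallax (tip at top crop (505,85)). Lower and check.

```bash
python3 -m creep '[[[0,0,1,20,0,0,0],[0,0,1,40,0,0,0],[0,0,1,50,0,0,0],[0,0,1,50,0,0,0]]]' >/dev/null
python3 -m creep '[[[0,0,0,8,0,0,0],[0,0,0,8,0,0,0],[0,0,0,8,0,0,0]]]'
python3 plan.py .5024,-.1879,.03,-77.9,1
python3 - <<'E'
from h import *
s=ctrl.get_image("side");crop(s,250,80,350,175,6,"pics/s3.png")
E
```

```text
time: 5.85
position: [0.5031, -0.1892, 0.0425]
tool_rot: [3.124, 0.332, 0.001]
ft_force: [0.4, -0.7, -2.4]
grip_width: 0.218
t 5.85 p [ 0.5031 -0.1892  0.0425] yaw -77.9 q [-0.36  0.31  0.77  1.95 -0.26  0.98 -0.83] F [ 0.4 -0.7 -2.4] g 0.218
   [-0.4, -1.4, 12.5] [0.0, -0.001, 0.001]
```

View pics/s3.png

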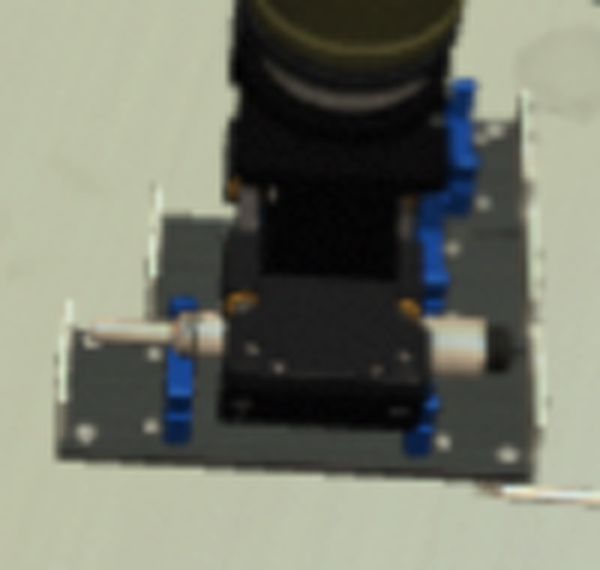

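Between the lips and over both saddles. Lower on.

```bash
python3 -m creep '[[[0,0,-1.4,5,0,0,0],[0,0,-1.4,10,0,0,0],[0,0,-1.4,12,0,0,0],[0,0,-1.4,12,0,0,0]]]'
python3 -m creep '[[[0,0,0,0,0,0,0],[0,0,0,0,0,0,0]]]'
```

```text
time: 6.3
position: [0.5023, -0.1875, 0.0301]
tool_rot: [-3.123, -0.332, 0.0]
ft_force: [-1.7, 0.7, 1.2]
grip_width: 0.216
time: 6.5
position: [0.5024, -0.1875, 0.0301]
tool_rot: [-3.124, -0.332, 0.0]
ft_force: [-1.2, 0.6, 2.1]
grip_width: 0.216
```

Seated: the force reversed at TCP z 0.030, where the part should rest. Release and go for the medium.

```bash
python3 -m creep '[[[0.5,0,0,0,0,0,0],[0.5,0,0,0,0,0,0],[0.5,0,0,0,0,0,0],[0.5,0,0,-20,0,0,0],[0.5,0,0,-60,0,0,0]]]'
python3 -m creep '[[[0.6,0,0,-30,0,0,0],[0.6,0,0,-30,0,0,0]]]' >/dev/null
python3 plan.py .4388,.0133,.1,-1.8,2 .4388,.0133,.012,-1.8,1
```

```text
time: 7.0
position: [0.5, -0.187, 0.0882]
tool_rot: [-3.123, -0.332, 0.01]
ft_force: [0.9, 0.4, 0.3]
grip_width: 0.488
t 7.2 p [ 0.5055 -0.189   0.1243] yaw -77.9 q [-0.42  0.19  0.81  1.88 -0.16  1.13 -0.91] F [ 0.5 -0.  -0.6] g 0.571
   [-11.5, -105.9, 11.8] [0.004, -0.003, -0.664]
   [56.2, -90.5, 12.1] [0.004, -0.003, -0.664]
   [0.0, 0.0, 88.0] [0.0, 0.0, 0.0]
```

```bash
python3 -m creep '[[[0.6,-2,-21,2,0,0,-0.133],[0.6,-5,-42,5,0,0,-0.266],[0.6,-7,-63,7,0,0,-0.398],[0.6,-9,-84,9,0,0,-0.531],[0.6,-11.5,-106,11.8,0,0,-0.664]]]' >/dev/null
python3 -m creep '[[[0.6,11,-18,2,0,0,-0.133],[0.6,22,-36,5,0,0,-0.266],[0.6,34,-54,7,0,0,-0.398],[0.6,45,-72,9,0,0,-0.531],[0.6,56,-90.5,12,0,0,-0.664]]]' >/dev/null
python3 -m creep '[[[0.6,0,0,0,0,0,0],[0.6,0,0,20,0,0,0],[0.6,0,0,40,0,0,0],[0.6,0,0,40,0,0,0],[0.6,0,0,40,0,0,0]]]'
python3 plan.py .4388,.0133,.004,-1.8,1
python3 - <<'E'
from h import *
crop(ctrl.get_image("side"),230,80,350,255,3.4,"pics/s4.png")
E
```

```text
time: 8.7
position: [0.4351, 0.0137, 0.0562]
tool_rot: [2.258, 2.184, -0.002]
ft_force: [-0.5, -0.0, -0.2]
grip_width: 0.603
t 8.7 p [0.4351 0.0137 0.0562] yaw -1.9 q [-0.66  0.01  0.57  2.17 -0.01  0.97 -0.11] F [-0.5 -0.  -0.2] g 0.603
   [-0.2, 3.7, 52.2] [-0.001, 0.001, -0.002]
```

View pics/s4.png

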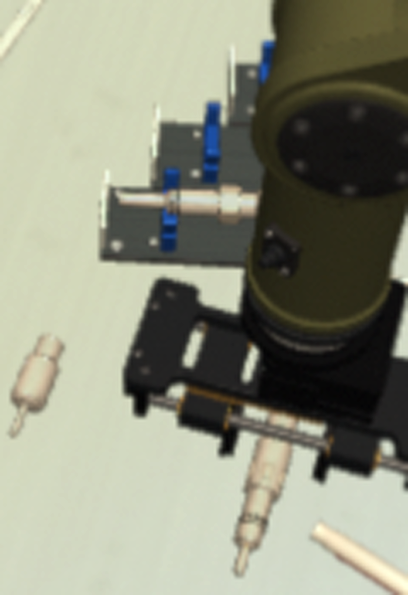

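The long injector lies in its saddle, and the fingers straddle the medium one. Grip it.

```bash
python3 -m creep '[[[0.6,0,3.7,25,0,0,0],[0.6,0,3.7,46,0,0,0],[0.6,0,3.7,46,0,0,0],[0.6,0,3.7,46,0,0,0]]]' 
python3 plan.py .4388,.0133,.004,-1.8,1
```

```text
time: 9.15
position: [0.4395, 0.0142, 0.0111]
tool_rot: [2.256, 2.186, 0.001]
ft_force: [0.8, 1.1, -0.1]
grip_width: 0.603
t 9.15 p [0.4395 0.0142 0.0111] yaw -1.8 q [-0.64  0.11  0.58  2.19 -0.08  0.86 -0.05] F [ 0.8  1.1 -0.1] g 0.603
   [-0.9, -0.7, 7.1] [0.001, 0.0, -0.0]
```

```bash
python3 -m creep '[[[0.6,-0.9,-0.5,7,0,0,0],[0.6,-0.9,-0.5,7,0,0,0],[0,-0.9,-0.5,7,0,0,0],[0,-0.9,-0.5,7,0,0,0],[0,-0.9,-0.5,7,0,0,0]]]' 30
python3 -m creep '[[[0,0,0,0,0,0,0],[0,0,0,0,0,0,0],[0,0,0,-30,0,0,0],[0,0,0,-65,0,0,0],[0,0,0,-105,0,0,0]]]'
python3 -m creep '[[[0,0,0,0,0,0,0],[0,0,0,0,0,0,0]]]'
python3 plan.py .4989,-.2552,.11,-77.9,2
```

```text
time: 9.65
position: [0.4386, 0.0136, 0.0035]
tool_rot: [2.255, 2.187, 0.001]
ft_force: [0.3, 0.9, -0.5]
grip_width: 0.41
time: 10.15
position: [0.437, 0.0131, 0.1084]
tool_rot: [-2.255, -2.186, 0.005]
ft_force: [1.6, 0.7, -1.7]
grip_width: 0.213
time: 10.35
position: [0.4386, 0.0137, 0.1085]
tool_rot: [2.255, 2.187, 0.002]
ft_force: [-0.3, -0.7, -1.8]
grip_width: 0.213
t 10.35 p [0.4386 0.0137 0.1085] yaw -1.8 q [-0.67 -0.06  0.57  2.11  0.04  1.09 -0.15] F [-0.3 -0.7 -1.8] g 0.213
   [-133.5, 34.3, -0.8] [0.0, -0.001, 0.664]
   [-83.9, 109.3, -0.8] [0.0, -0.001, 0.664]
```

```bash
python3 -m creep '[[[0,-27,7,0,0,0,0.133],[0,-53,14,0,0,0,0.266],[0,-80,21,0,0,0,0.398],[0,-107,27,0,0,0,0.531],[0,-133.5,34.3,-0.8,0,0,0.664]]]' >/dev/null
python3 -m creep '[[[0,-17,22,0,0,0,0.133],[0,-34,44,0,0,0,0.266],[0,-50,66,0,0,0,0.398],[0,-67,87,0,0,0,0.531],[0,-83.9,109.3,-0.8,0,0,0.664]]]' >/dev/null
python3 -m creep '[[[0,0,0,0,0,0,0],[0,0,0,0,0,0,0],[0,0,0,30,0,0,0],[0,0,0,45,0,0,0]]]' >/dev/null
python3 -m creep '[[[0,0,0,0,0,0,0],[0,0,0,0,0,0,0],[0,0,0,0,0,0,0]]]'
python3 plan.py .4989,-.2552,.03,-77.9,1
```

```text
time: 12.05
position: [0.4994, -0.2555, 0.0658]
tool_rot: [3.124, 0.333, 0.002]
ft_force: [0.4, -0.0, -1.7]
grip_width: 0.212
t 12.05 p [ 0.4994 -0.2555  0.0658] yaw -77.8 q [-0.3   0.35  0.85  1.88 -0.3   1.04 -0.68] F [ 0.4 -0.  -1.7] g 0.212
   [-0.5, -0.4, 35.8] [0.001, -0.001, 0.001]
```

```bash
python3 -m creep '[[[0,-0.5,-0.4,12,0,0,0],[0,-0.5,-0.4,22,0,0,0],[0,-0.5,-0.4,22,0,0,0],[0,-0.5,-0.4,28,0,0,0],[0,-0.5,-0.4,32,0,0,0]]]'
python3 -m creep '[[[0,0,0,3.5,0,0,0],[0,0,0,3.5,0,0,0],[0,0,0,3.5,0,0,0]]]'
python3 - <<'E'
from h import *
crop(ctrl.get_image("side"),250,80,350,175,6,"pics/s5.png")
E
```

```text
time: 12.55
position: [0.4982, -0.2552, 0.0324]
tool_rot: [-3.124, -0.332, -0.0]
ft_force: [1.2, -0.5, -1.8]
grip_width: 0.217
time: 12.85
position: [0.4983, -0.2553, 0.0302]
tool_rot: [-3.123, -0.332, -0.0]
ft_force: [-2.9, 0.7, 6.2]
grip_width: 0.214
```

View pics/s5.png

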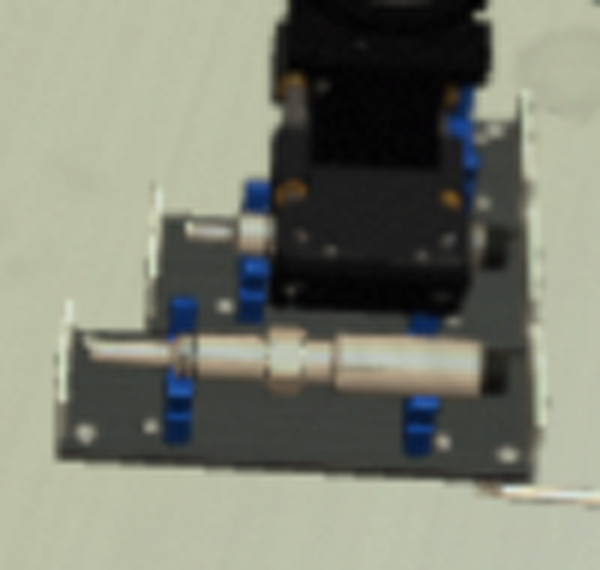

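Long part well seated between its lips; medium down in its saddles with contact force. Release; next the nozzle.

```bash
python3 -m creep '[[[0.5,0,0,0,0,0,0],[0.5,0,0,0,0,0,0],[0.5,0,0,0,0,0,0],[0.5,0,0,-20,0,0,0],[0.5,0,0,-60,0,0,0]]]'
python3 -m creep '[[[0.6,0,0,-35,0,0,0],[0.6,0,0,-35,0,0,0]]]' >/dev/null
python3 plan.py .608,-.0148,.1,-3,2
```

```text
time: 13.4
position: [0.4959, -0.254, 0.0873]
tool_rot: [-3.122, -0.332, 0.009]
ft_force: [0.7, -0.6, 0.2]
grip_width: 0.482
t 13.6 p [ 0.5013 -0.257   0.1291] yaw -77.9 q [-0.35  0.27  0.89  1.82 -0.23  1.15 -0.74] F [ 0.3 -1.2  1. ] g 0.571
   [77.5, -107.3, 14.7] [0.004, -0.002, -0.653]
   [126.7, -38.0, 14.8] [0.004, -0.002, -0.653]
```

```bash
python3 -m creep '[[[0.6,15,-21,0,0,0,-0.131],[0.6,31,-43,0,0,0,-0.261],[0.6,46,-64,5,0,0,-0.392],[0.6,62,-86,10,0,0,-0.522],[0.6,77.5,-107.3,14.7,0,0,-0.653]]]' >/dev/null
python3 -m creep '[[[0.6,25,-8,3,0,0,-0.131],[0.6,51,-15,6,0,0,-0.261],[0.6,76,-23,9,0,0,-0.392],[0.6,101,-30,12,0,0,-0.522],[0.6,126.7,-38,14.8,0,0,-0.653]]]' >/dev/null
python3 -m creep '[[[0.6,0,0,0,0,0,0],[0.6,0,0,20,0,0,0],[0.6,0,0,35,0,0,0],[0.6,0,0,35,0,0,0],[0.6,0,0,35,0,0,0]]]'
python3 plan.py .608,-.0148,.004,-3,1
python3 - <<'E'
from h import *
a=ctrl.get_image("side");crop(a,200,80,350,230,4,"pics/s6.png")
E
```

```text
time: 15.1
position: [0.6041, -0.0136, 0.0594]
tool_rot: [-2.281, -2.16, 0.002]
ft_force: [0.4, -0.3, -0.4]
grip_width: 0.595
t 15.1 p [ 0.6041 -0.0136  0.0594] yaw -3.1 q [-0.46  0.39  0.53  1.77 -0.22  1.05  0.1 ] F [ 0.4 -0.3 -0.4] g 0.595
   [-0.9, 4.0, 55.4] [-0.001, 0.0, -0.002]
```

View pics/s6.png

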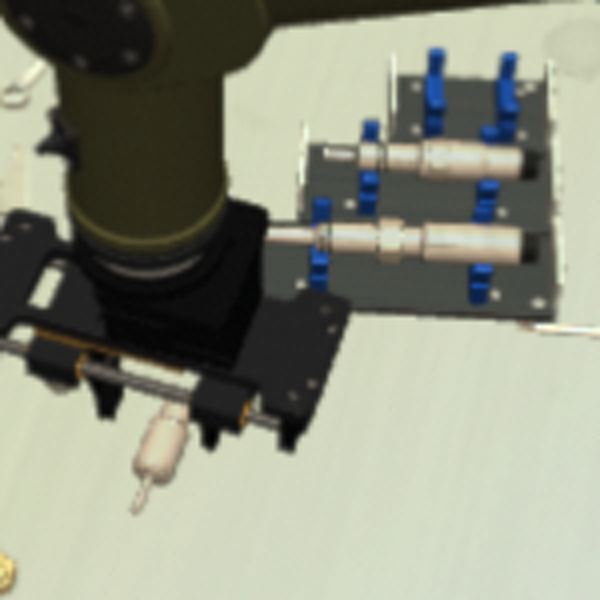

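Both injectors sit in their bays; fingers straddle the nozzle body. Grip.

```bash
python3 -m creep '[[[0.6,-0.9,4,25,0,0,0],[0.6,-0.9,4,48,0,0,0],[0.6,-0.9,4,48,0,0,0],[0.6,-0.9,4,48,0,0,0]]]' 
python3 plan.py .608,-.0148,.004,-3,1
```

```text
time: 15.55
position: [0.6089, -0.0143, 0.0126]
tool_rot: [2.28, 2.161, 0.0]
ft_force: [0.9, 0.2, 1.1]
grip_width: 0.601
t 15.55 p [ 0.6089 -0.0143  0.0126] yaw -3.1 q [-0.44  0.46  0.51  1.79 -0.26  0.97  0.13] F [0.9 0.2 1.1] g 0.601
   [-0.6, -0.9, 8.6] [0.0, 0.0, -0.001]
```

```bash
python3 -m creep '[[[0.6,-0.6,-0.8,8.6,0,0,0],[0.6,-0.6,-0.8,8.6,0,0,0],[0,-0.6,-0.8,8.6,0,0,0],[0,-0.6,-0.8,8.6,0,0,0],[0,-0.6,-0.8,8.6,0,0,0]]]' 30
python3 -m creep '[[[0,0,0,0,0,0,0],[0,0,0,0,0,0,0],[0,0,0,-30,0,0,0],[0,0,0,-65,0,0,0],[0,0,0,-105,0,0,0]]]'
python3 -m creep '[[[0,0,0,0,0,0,0],[0,0,0,0,0,0,0]]]'
python3 plan.py .4846,-.3247,.11,-77.9,2
```

```text
time: 16.05
position: [0.6081, -0.0145, 0.0037]
tool_rot: [2.279, 2.162, 0.001]
ft_force: [0.7, -1.0, 0.4]
grip_width: 0.414
time: 16.55
position: [0.6065, -0.0146, 0.1081]
tool_rot: [-2.278, -2.161, 0.004]
ft_force: [0.7, 0.8, -1.8]
grip_width: 0.215
time: 16.75
position: [0.6082, -0.0144, 0.109]
tool_rot: [2.279, 2.161, 0.003]
ft_force: [-0.2, 0.3, -2.6]
grip_width: 0.21
t 16.75 p [ 0.6082 -0.0144  0.109 ] yaw -3.0 q [-0.47  0.34  0.55  1.72 -0.19  1.14  0.08] F [-0.2  0.3 -2.6] g 0.21
   [-158.2, -53.5, -0.7] [0.0, -0.001, 0.653]
   [-158.1, 53.7, -0.6] [0.0, -0.001, 0.653]
```

```bash
python3 -m creep '[[[0,-32,-11,0,0,0,0.131],[0,-63,-21,0,0,0,0.261],[0,-95,-32,0,0,0,0.392],[0,-126,-43,0,0,0,0.522],[0,-158,-53.5,-0.7,0,0,0.653]]]' >/dev/null
python3 -m creep '[[[0,-32,11,0,0,0,0.131],[0,-63,21,0,0,0,0.261],[0,-95,32,0,0,0,0.392],[0,-126,43,0,0,0,0.522],[0,-158,53.7,-0.6,0,0,0.653]]]' >/dev/null
python3 -m creep '[[[0,0,0,0,0,0,0],[0,0,0,0,0,0,0],[0,0,0,30,0,0,0],[0,0,0,45,0,0,0]]]' >/dev/null
python3 -m creep '[[[0,0,0,0,0,0,0],[0,0,0,0,0,0,0],[0,0,0,0,0,0,0]]]'
python3 plan.py .4846,-.3247,.03,-77.9,1
```

```text
time: 18.45
position: [0.4851, -0.3247, 0.0654]
tool_rot: [3.123, 0.333, 0.002]
ft_force: [0.4, -0.3, -0.9]
grip_width: 0.214
t 18.45 p [ 0.4851 -0.3247  0.0654] yaw -77.8 q [-0.17  0.42  0.87  1.82 -0.36  1.07 -0.52] F [ 0.4 -0.3 -0.9] g 0.214
   [-0.5, -0.1, 35.4] [0.001, -0.001, 0.001]
```

```bash
python3 -m creep '[[[0,-0.5,0,12,0,0,0],[0,-0.5,0,22,0,0,0],[0,-0.5,0,22,0,0,0],[0,-0.5,0,28,0,0,0],[0,-0.5,0,32,0,0,0]]]'
python3 -m creep '[[[0,0,0,3,0,0,0],[0,0,0,3,0,0,0],[0,0,0,3,0,0,0]]]'
python3 - <<'E'
from h import *
crop(ctrl.get_image("side"),250,80,350,175,6,"pics/s7.png")
E
```

```text
time: 18.95
position: [0.4838, -0.3247, 0.0321]
tool_rot: [-3.124, -0.332, 0.0]
ft_force: [-0.4, 0.6, -2.0]
grip_width: 0.207
time: 19.25
position: [0.4838, -0.3247, 0.0306]
tool_rot: [-3.123, -0.332, -0.0]
ft_force: [-3.0, 2.1, 8.6]
grip_width: 0.211
```

View pics/s7.png

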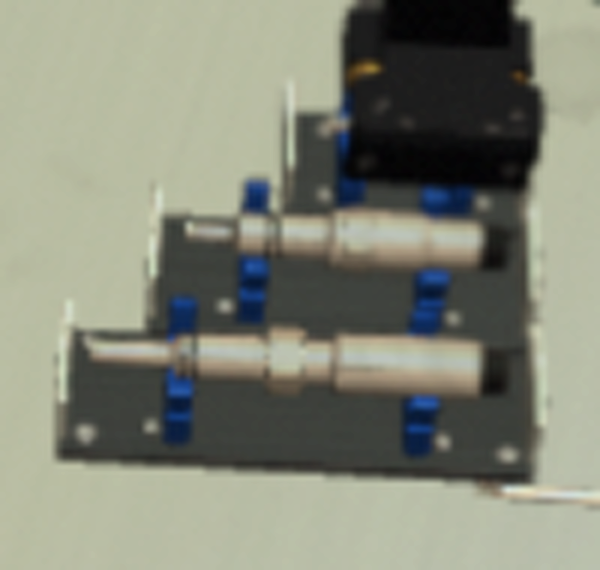

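```bash
python3 -m creep '[[[0.5,0,0,0,0,0,0],[0.5,0,0,0,0,0,0],[0.5,0,0,0,0,0,0],[0.5,0,0,-20,0,0,0],[0.5,0,0,-60,0,0,0]]]'
python3 -m creep '[[[0.6,0,0,-35,0,0,0],[0.6,0,0,-35,0,0,0]]]' >/dev/null
python3 plan.py .678,.08,.1,0,3
```

```text
time: 19.8
position: [0.4818, -0.3231, 0.0873]
tool_rot: [-3.121, -0.332, 0.009]
ft_force: [-0.0, -0.9, 0.1]
grip_width: 0.491
t 20.0 p [ 0.4865 -0.327   0.1293] yaw -77.9 q [-0.22  0.34  0.92  1.77 -0.29  1.17 -0.57] F [ 0.1 -0.8  0.1] g 0.576
   [90.8, -119.3, 9.8] [0.003, -0.001, -0.453]
   [133.9, -67.5, 10.0] [0.003, -0.001, -0.453]
   [149.9, -2.0, 10.0] [0.003, -0.001, -0.453]
```

```bash
python3 -m creep '[[[0.7,18,-24,0,0,0,-0.091],[0.7,36,-48,2,0,0,-0.181],[0.7,54,-72,4,0,0,-0.272],[0.7,73,-95,7,0,0,-0.362],[0.7,90.8,-119.3,9.8,0,0,-0.453]]]' >/dev/null
python3 -m creep '[[[0.7,27,-13,2,0,0,-0.091],[0.7,54,-27,4,0,0,-0.181],[0.7,80,-40,6,0,0,-0.272],[0.7,107,-54,8,0,0,-0.362],[0.7,134,-67.5,10,0,0,-0.453]]]' >/dev/null
python3 -m creep '[[[0.7,30,0,2,0,0,-0.091],[0.7,60,-1,4,0,0,-0.181],[0.7,90,-1,6,0,0,-0.272],[0.7,120,-2,8,0,0,-0.362],[0.7,150,-2,10,0,0,-0.453]]]' >/dev/null
python3 -m creep '[[[0.7,0,0,0,0,0,0],[0.7,0,0,20,0,0,0],[0.7,0,0,40,0,0,0],[0.7,0,0,50,0,0,0],[0.7,0,0,50,0,0,0]]]'
python3 plan.py .678,.08,.003,0,1
python3 - <<'E'
from h import *
a=ctrl.get_image("side");crop(a,160,80,350,260,3.2,"pics/s8.png")
E
```

```text
time: 22.0
position: [0.6735, 0.0818, 0.0424]
tool_rot: [-2.221, -2.219, 0.006]
ft_force: [-0.6, 0.2, -0.6]
grip_width: 0.702
t 22.0 p [0.6735 0.0818 0.0424] yaw -0.1 q [-0.51  0.55  0.47  1.57 -0.27  1.09  0.03] F [-0.6  0.2 -0.6] g 0.702
   [-1.8, 4.7, 39.4] [-0.004, 0.001, -0.001]
```

View pics/s8.png

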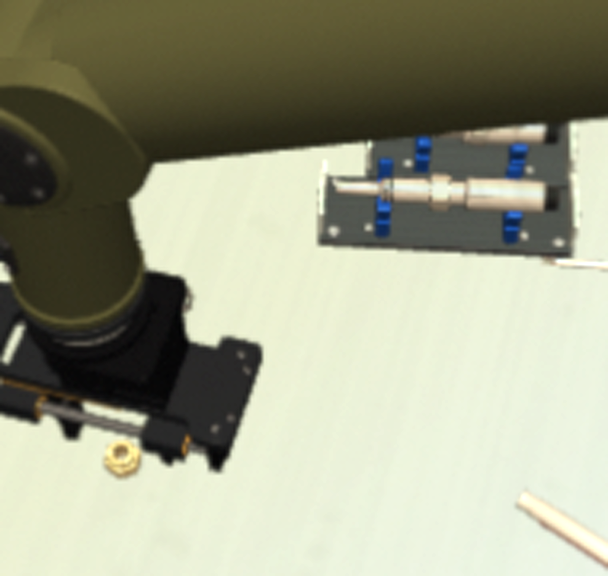

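Brass nut at crop (122,457), between the open fingers (70,430)/(165,455). Down.

```bash
python3 -m creep '[[[0.7,-1,4,15,0,0,0],[0.7,-1,4,28,0,0,0],[0.7,-1,4,28,0,0,0],[0.7,-1,4,28,0,0,0]]]' 
python3 plan.py .678,.081,.003,0,1
```

```text
time: 22.45
position: [0.6788, 0.0815, 0.0161]
tool_rot: [-2.221, -2.221, 0.001]
ft_force: [0.1, -0.9, 0.3]
grip_width: 0.703
t 22.45 p [0.6788 0.0815 0.0161] yaw -0.0 q [-0.5   0.58  0.46  1.58 -0.29  1.05  0.04] F [ 0.1 -0.9  0.3] g 0.703
   [-0.5, -0.8, 13.1] [-0.001, 0.0, -0.0]
```

```bash
python3 -m creep '[[[0.7,-0.5,-0.8,13,0,0,0],[0.7,-0.5,-0.8,13,0,0,0],[0,-0.5,-0.8,13,0,0,0],[0,-0.5,-0.8,13,0,0,0],[0,-0.5,-0.8,13,0,0,0]]]' 30
python3 -m creep '[[[0,0,0,0,0,0,0],[0,0,0,0,0,0,0],[0,0,0,0,0,0,0],[0,0,0,-30,0,0,0],[0,0,0,-60,0,0,0]]]'
python3 -m creep '[[[0,0,0,0,0,0,0],[0,0,0,0,0,0,0]]]'
python3 plan.py .453,.275,.07,2,2
```

```text
time: 22.95
position: [0.6787, 0.0812, 0.0042]
tool_rot: [2.221, 2.221, 0.001]
ft_force: [0.1, -0.1, -0.9]
grip_width: 0.508
time: 23.45
position: [0.6773, 0.081, 0.0632]
tool_rot: [-2.22, -2.22, 0.004]
ft_force: [0.7, -0.0, -0.5]
grip_width: 0.267
time: 23.65
position: [0.6789, 0.0812, 0.0645]
tool_rot: [2.221, 2.221, 0.002]
ft_force: [-0.6, 0.2, -0.5]
grip_width: 0.265
t 23.65 p [0.6789 0.0812 0.0645] yaw 0.0 q [-0.51  0.53  0.47  1.55 -0.26  1.12  0.02] F [-0.6  0.2 -0.5] g 0.265
   [96.9, -112.9, -2.9] [0.001, -0.0, -0.017]
   [98.9, -111.2, -2.8] [0.001, -0.0, -0.017]
```

```bash
python3 -m creep '[[[0,19,-23,-1,0,0,0],[0,39,-45,-1,0,0,0],[0,58,-68,-2,0,0,-0.01],[0,78,-90,-3,0,0,-0.017],[0,97,-113,-3,0,0,-0.017]]]' >/dev/null
python3 -m creep '[[[0,20,-22,-1,0,0,0],[0,40,-45,-1,0,0,0],[0,59,-67,-2,0,0,-0.01],[0,79,-89,-3,0,0,-0.017],[0,99,-111,-3,0,0,-0.017]]]' >/dev/null
python3 -m creep '[[[0,0,0,0,0,0,0],[0,0,0,0,0,0,0],[0,0,0,0,0,0,0],[0,0,0,20,0,0,0],[0,0,0,30,0,0,0]]]' >/dev/null
python3 -m creep '[[[0,0,0,0,0,0,0],[0,0,0,0,0,0,0],[0,0,0,0,0,0,0]]]'
python3 plan.py .453,.275,.008,2,1
python3 - <<'E'
from h import *
a=ctrl.get_image("side");crop(a,170,220,350,384,4,"pics/s9.png")
E
```

```text
time: 25.45
position: [0.4534, 0.2752, 0.0403]
tool_rot: [2.184, 2.258, 0.002]
ft_force: [-0.4, -0.3, -0.0]
grip_width: 0.262
t 25.45 p [0.4534 0.2752 0.0403] yaw 1.9 q [-0.94  0.24  0.39  1.96 -0.11  0.96 -0.47] F [-0.4 -0.3 -0. ] g 0.262
   [-0.2, -0.4, 32.3] [0.001, -0.001, -0.001]
```

View pics/s9.png

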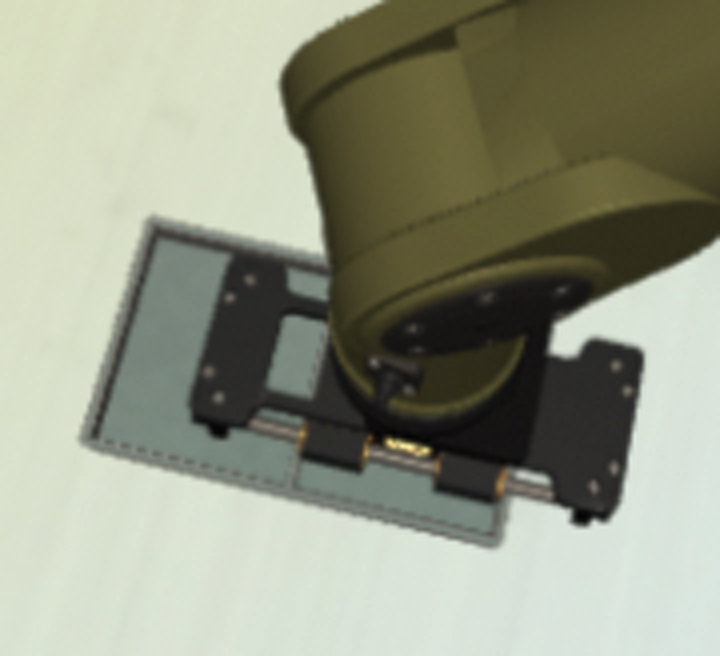

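Brass nut is held over the right-hand (brass) bay, clear of the walls. Set it down.

```bash
python3 -m creep '[[[0,0,0,15,0,0,0],[0,0,0,25,0,0,0],[0,0,0,30,0,0,0],[0,0,0,32,0,0,0],[0,0,0,32,0,0,0]]]'
python3 -m creep '[[[0,0,0,1,0,0,0],[0,0,0,1,0,0,0],[0,0,0,1,0,0,0]]]'
```

```text
time: 26.0
position: [0.4527, 0.2752, 0.0077]
tool_rot: [2.183, 2.259, -0.0]
ft_force: [-0.5, -0.2, -0.5]
grip_width: 0.268
time: 26.3
position: [0.4529, 0.2753, 0.0071]
tool_rot: [2.183, 2.259, 0.001]
ft_force: [-0.3, 0.1, -0.7]
grip_width: 0.265
```

```bash
python3 -m creep '[[[0,0,0,1,0,0,0],[0,0,0,1,0,0,0],[0,0,0,1,0,0,0]]]'
python3 -m creep '[[[0.5,0,0,0,0,0,0],[0.5,0,0,0,0,0,0],[0.5,0,0,0,0,0,0],[0.5,0,0,-20,0,0,0],[0.5,0,0,-60,0,0,0]]]'
python3 -m creep '[[[0.6,0,0,0,0,0,0],[0.6,0,0,0,0,0,0]]]' >/dev/null
python3 plan.py .6825,-.0572,.08,5,3
```

```text
time: 26.6
position: [0.453, 0.2754, 0.0068]
tool_rot: [-2.183, -2.259, -0.001]
ft_force: [-2.5, -0.8, 7.0]
grip_width: 0.262
time: 27.1
position: [0.4503, 0.2735, 0.0634]
tool_rot: [-2.183, -2.259, 0.011]
ft_force: [0.8, 0.8, -0.2]
grip_width: 0.493
t 27.3 p [0.4534 0.2757 0.0666] yaw 1.9 q [-0.95  0.21  0.39  1.94 -0.09  1.01 -0.48] F [-1.1  0.4 -1.3] g 0.576
   [-113.5, 72.6, -4.5] [0.001, -0.001, -0.018]
   [-114.8, 70.5, -4.5] [0.001, -0.001, -0.018]
   [-116.0, 68.5, -4.5] [0.001, -0.001, -0.018]
```

```bash
python3 -m creep '[[[0.7,-23,14,-1,0,0,0],[0.7,-45,29,-2,0,0,0],[0.7,-68,43,-3,0,0,-0.01],[0.7,-91,58,-4,0,0,-0.018],[0.7,-113.5,72.6,-4.5,0,0,-0.018]]]' >/dev/null
python3 -m creep '[[[0.7,-23,14,-1,0,0,0],[0.7,-46,28,-2,0,0,0],[0.7,-69,42,-3,0,0,-0.01],[0.7,-92,56,-4,0,0,-0.018],[0.7,-114.8,70.5,-4.5,0,0,-0.018]]]' >/dev/null
python3 -m creep '[[[0.7,-23,14,-1,0,0,0],[0.7,-46,28,-2,0,0,0],[0.7,-70,42,-3,0,0,-0.01],[0.7,-93,56,-4,0,0,-0.018],[0.7,-116,68.5,-4.5,0,0,-0.018]]]' >/dev/null
python3 -m creep '[[[0.7,0,0,0,0,0,0],[0.7,0,0,20,0,0,0],[0.7,0,0,35,0,0,0],[0.7,0,0,35,0,0,0],[0.7,0,0,35,0,0,0]]]'
python3 plan.py .6825,-.0572,.003,5,1
python3 - <<'E'
from h import *
a=ctrl.get_image("side");crop(a,170,130,320,345,2.8,"pics/s10.png")
E
```

```text
time: 29.3
position: [0.6812, -0.0569, 0.0433]
tool_rot: [-2.12, -2.317, 0.002]
ft_force: [-0.2, 1.1, 0.3]
grip_width: 0.701
t 29.3 p [ 0.6812 -0.0569  0.0433] yaw 5.1 q [-0.34  0.57  0.52  1.56 -0.3   1.1   0.34] F [-0.2  1.1  0.3] g 0.701
   [-0.4, 1.3, 40.3] [-0.002, -0.0, 0.002]
```

View pics/s10.png

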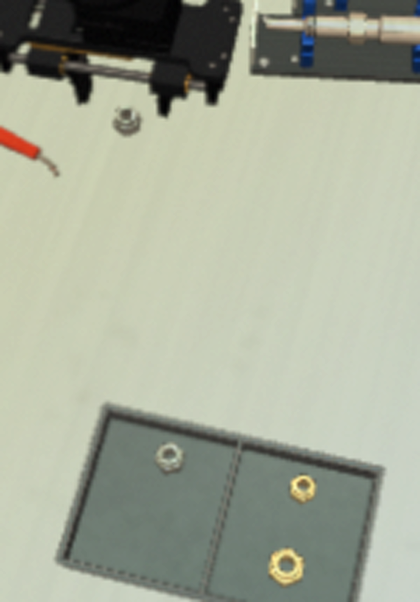

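Brass nut stands in its bay at crop (287,566) by the small brass one; steel nut (127,121) is between the fingers. Down and grip.

```bash
python3 -m creep '[[[0.7,0,0.5,15,0,0,0],[0.7,0,0.5,28,0,0,0],[0.7,0,0.5,28,0,0,0],[0.7,0,0.5,28,0,0,0]]]' >/dev/null
python3 plan.py .6825,-.0572,.0035,5,1
```

```text
t 29.75 p [ 0.6819 -0.0576  0.0154] yaw 5.0 q [-0.33  0.6   0.51  1.58 -0.32  1.05  0.36] F [0.2 0.  0.2] g 0.703
   [0.3, 0.6, 11.9] [-0.001, -0.0, 0.001]
```

```bash
python3 -m creep '[[[0.7,0.3,0.6,12,0,0,0],[0.7,0.3,0.6,12,0,0,0],[0,0.3,0.6,12,0,0,0],[0,0.3,0.6,12,0,0,0],[0,0.3,0.6,12,0,0,0]]]' 30
python3 -m creep '[[[0,0,0,0,0,0,0],[0,0,0,0,0,0,0],[0,0,0,0,0,0,0],[0,0,0,-30,0,0,0],[0,0,0,-60,0,0,0]]]'
python3 -m creep '[[[0,0,0,0,0,0,0],[0,0,0,0,0,0,0]]]'
python3 plan.py .559,.279,.07,2,2
```

```text
time: 30.25
position: [0.6834, -0.0573, 0.0047]
tool_rot: [2.121, 2.317, 0.001]
ft_force: [0.3, -0.1, 0.3]
grip_width: 0.51
time: 30.75
position: [0.6819, -0.0571, 0.0637]
tool_rot: [-2.12, -2.315, 0.003]
ft_force: [0.8, 0.1, 0.1]
grip_width: 0.239
time: 30.95
position: [0.6835, -0.0573, 0.065]
tool_rot: [2.121, 2.316, 0.002]
ft_force: [0.6, 0.7, -0.6]
grip_width: 0.241
t 30.95 p [ 0.6835 -0.0573  0.065 ] yaw 5.0 q [-0.34  0.55  0.53  1.54 -0.3   1.13  0.34] F [ 0.6  0.7 -0.6] g 0.241
   [173.0, -47.2, -2.6] [0.001, -0.0, 0.027]
   [171.6, -51.8, -2.5] [0.001, -0.0, 0.027]
```

```bash
python3 -m creep '[[[0,35,-9,-1,0,0,0],[0,69,-19,-1,0,0,0],[0,104,-28,-2,0,0,0.01],[0,138,-38,-2,0,0,0.027],[0,173,-47,-2.6,0,0,0.027]]]' >/dev/null
python3 -m creep '[[[0,34,-10,-1,0,0,0],[0,69,-21,-1,0,0,0],[0,103,-31,-2,0,0,0.01],[0,137,-41,-2,0,0,0.027],[0,171.6,-51.8,-2.5,0,0,0.027]]]' >/dev/null
python3 -m creep '[[[0,0,0,0,0,0,0],[0,0,0,0,0,0,0],[0,0,0,0,0,0,0],[0,0,0,20,0,0,0],[0,0,0,30,0,0,0]]]' >/dev/null
python3 -m creep '[[[0,0,0,0,0,0,0],[0,0,0,0,0,0,0],[0,0,0,0,0,0,0]]]'
python3 plan.py .559,.279,.008,2,1
```

```text
time: 32.75
position: [0.5595, 0.2789, 0.0401]
tool_rot: [2.184, 2.258, 0.002]
ft_force: [0.5, 0.4, 0.1]
grip_width: 0.238
t 32.75 p [0.5595 0.2789 0.0401] yaw 1.9 q [-0.87  0.44  0.45  1.73 -0.22  1.02 -0.31] F [0.5 0.4 0.1] g 0.238
   [0.1, -0.6, 32.1] [0.001, -0.0, -0.001]
```

```bash
python3 -m creep '[[[0,0,0,15,0,0,0],[0,0,0,25,0,0,0],[0,0,0,30,0,0,0],[0,0,0,32,0,0,0],[0,0,0,32,0,0,0]]]'
python3 -m creep '[[[0,0,0,1.5,0,0,0],[0,0,0,1.5,0,0,0],[0,0,0,1.5,0,0,0]]]'
```

```text
time: 33.25
position: [0.5585, 0.2789, 0.0074]
tool_rot: [-2.183, -2.258, 0.001]
ft_force: [-0.7, -1.7, 3.1]
grip_width: 0.242
time: 33.55
position: [0.5586, 0.2789, 0.0072]
tool_rot: [-2.183, -2.258, 0.001]
ft_force: [-4.1, -2.6, 11.4]
grip_width: 0.244
```

```bash
python3 -m creep '[[[0.5,0,0,0,0,0,0],[0.5,0,0,0,0,0,0],[0.5,0,0,0,0,0,0],[0.5,0,0,-20,0,0,0],[0.5,0,0,-60,0,0,0]]]'
python3 -m creep '[[[0.5,0,0,-50,0,0,0],[0.5,0,0,-100,0,0,0],[0.5,0,0,-140,0,0,0],[0.5,0,0,-140,0,0,0]]]' >/dev/null
python3 plan.py .28,.57,.22,60,3
```

```text
time: 34.05
position: [0.5561, 0.2777, 0.0627]
tool_rot: [-2.182, -2.258, 0.012]
ft_force: [1.4, 0.4, 0.5]
grip_width: 0.489
t 34.45 p [0.5624 0.2804 0.2128] yaw 1.9 q [-0.9   0.29  0.49  1.55 -0.14  1.33 -0.36] F [-0.   0.6 -0.1] g 0.498
   [99.7, -90.8, -2.7] [0.004, -0.0, -0.338]
   [124.1, -52.7, -2.4] [0.004, -0.0, -0.338]
   [134.6, -8.6, -2.3] [0.004, -0.0, -0.338]
```

```bash
python3 -m creep '[[[0.5,20,-18,0,0,0,-0.068],[0.5,40,-36,0,0,0,-0.135],[0.5,60,-54,-1,0,0,-0.203],[0.5,80,-72,-2,0,0,-0.27],[0.5,100,-91,-3,0,0,-0.338]]]' >/dev/null
python3 -m creep '[[[0.5,25,-10,0,0,0,-0.068],[0.5,50,-21,0,0,0,-0.135],[0.5,74,-32,-1,0,0,-0.203],[0.5,99,-42,-2,0,0,-0.27],[0.5,124,-53,-2,0,0,-0.338]]]' >/dev/null
python3 -m creep '[[[0.5,27,-2,0,0,0,-0.068],[0.5,54,-3,0,0,0,-0.135],[0.5,81,-5,-1,0,0,-0.203],[0.5,108,-7,-2,0,0,-0.27],[0.5,134,-9,-2,0,0,-0.338]]]'
python3 - <<'E'
from h import *
s=ctrl.get_image("side");t=ctrl.get_image("top")
A=lambda im,x0,y0,x1,y1,h:cv2.resize(im[y0:y1,x0:x1,::-1],(int((x1-x0)*h/(y1-y0)),h),interpolation=cv2.INTER_CUBIC)
a=np.hstack([A(s,255,80,350,165,300),A(t,300,160,412,260,300)])
b=np.hstack([A(s,185,270,315,360,290),A(t,105,160,170,260,290)])
w=max(a.shape[1],b.shape[1]);f=lambda i:cv2.copyMakeBorder(i,0,0,0,w-i.shape[1],0)
cv2.imwrite("pics/final.png",cv2.convertScaleAbs(np.vstack([f(a),f(b)]),alpha=1.3))
E
```

```text
time: 35.95
position: [0.2742, 0.5697, 0.213]
tool_rot: [-0.803, -3.037, -0.001]
ft_force: [0.7, 0.6, 0.6]
grip_width: 0.505
```

View pics/final.png

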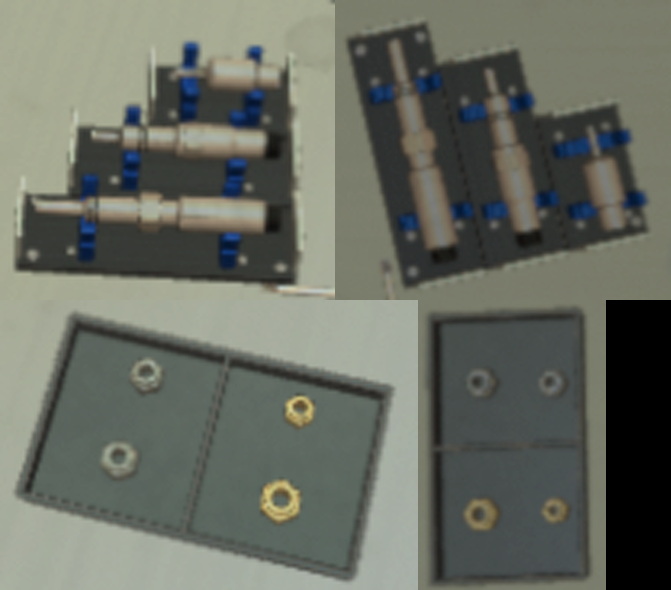

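Everything looks right. The nozzle's pin end passes over the far saddle, so I'll check numerically that it lies level and is centred.

```bash
python3 - <<'E'
from h import *
S=lambda u,v:(255+u/3.53,80+v/3.53)
T=lambda u,v:(300+(u-335)/3.0,160+v/3.0)
c,s=np.cos(np.radians(12.1)),np.sin(np.radians(12.1))
for n,a,b in(("noz tip",T(590,128),S(178,73)),("noz blunt",T(613,226),S(279,76)),("med tip",T(489,70),S(93,135)),("long tip",T(396,42),S(33,205)),("med cap",T(530,240),S(279,143)),("long cap",T(444,250),S(279,214))):
    X,e=tri(a,b);d=X[:2]-[.516,-.2515];print(n,X.round(4),"cradle",round((c*d[0]+s*d[1])*1000,1),round((-s*d[0]+c*d[1])*1000,1),"gap",round(e*1000,1))
E
```

```text
noz tip [ 0.5185 -0.3193  0.0337] cradle -11.7 -66.8 gap 1.8
noz blunt [ 0.4446 -0.3323  0.0393] cradle -86.8 -64.1 gap 1.1
med tip [ 0.5643 -0.2432  0.0351] cradle 49.0 -2.0 gap 0.3
long tip [ 0.5886 -0.1731  0.0317] cradle 87.4 61.4 gap 4.1
med cap [ 0.434  -0.2696  0.039 ] cradle -84.0 -0.5 gap 2.4
long cap [ 0.4249 -0.2042  0.0425] cradle -79.2 65.4 gap 6.8
```

```bash
python3 -c "
from bench import ctrl
s=ctrl.get_state();print(s['time'],s['qd'].round(3));print(ctrl.close_job())"
```

```text
36.05 [ 0.029 -0.015  0.056  0.024  0.035  0.011 -0.022]
the job is handed in; nothing more can be done
None
```

The job is done and handed in at about 36 s, well inside the 106 s limit. I placed the long injector, medium injector and nozzle body in their cradle bays. I then stood the brass nut and the steel nut in the tray bays that already held small nuts of the same metal.

**Seating:** Each part met its support at the expected height, except the nozzle body, which touched about 1 mm high. The highest contact force I read was about 11 N.

**Final pictures, arm clear:** Both cameras show all three parts in their own bays between the end lips. Both nuts stand upright beside their matches, and the two small nuts look untouched.

**Nozzle level check:** The nozzle's thin pin crosses the far saddle, so I measured its ends from both views. It came out level to within the measurement (34 mm at the tip, 39 mm at the blunt end) and about 3 mm off the middle of its bay.

**Check that disagreed:** The same measurement on the long injector's ends fitted poorly, with the two views' rays missing each other by 4 to 7 mm. For that part I relied on the pictures and the seating contact.

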